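Lower the presser foot onto the spoon

TASK

Two identical marking presses stand on the sorting bench, both with their red-knobbed foot lever raised; a serving spoon lies in the slot of one of them. Clamp the spoon by pushing the lever of that press fully down, leaving the spoon lying in its slot, and leave the other press's lever up.

Things in the scene. Friction and masses are not known exactly. Their poses are not given: they have to be found in the camera images.
- knob_p (a point): Centre of the 24 mm red ball knob on a press's foot lever (10 mm rod). z axis: along the lever from hinge to knob; the hinge is 90 mm back along -z, 182 mm above the bench. y axis: level hinge axis. Starts raised, 40 to 52 deg from vertical (knob 235 to 251 mm up); swings outward and down to a hard stop at 100 deg (knob 166 mm up). Needs 1 to 2 N, no spring, stays where left.
- knob_q (a point): The same point and axes on the other, identical press; which stands left or right varies. Each press is bolted down: white head 62 x 56 mm, top 172 mm up, hinge on top 9 mm in from the edge the lever leans over; white arm and column 170 mm high to one side along the hinge axis; grey base 140 x 220 mm. Under the lever's swing is only the slot block (65 mm high). The foot goes down with the lever.
- spoon: Steel serving spoon, 245 mm long: flat handle 13 mm wide, 4 mm thick; round bowl 54 mm across. Lies loose in the slot, 60 mm above the bench, under the head of one press; bowl on the side away from the lever. Origin: underside of the handle, within 15 mm of below the head's middle, which is 22 mm horizontally from that press's lever hinge. x axis along the handle to the bowl, z up.

How it is judged:
At the end, for the whole second after the job is handed in: The lever of the press that holds the spoon is within about 10 degrees of its lower stop (level or below), the other press's lever is still raised (less than 63 degrees from vertical), and the spoon lies at rest within 15 mm of where it was (angle between knob_p's own z axis and vertical above 1.56 rad and angle between knob_q's own z axis and vertical below 1.1 rad and distance of spoon from where it was at the start of the episode below 0.015 m and linear speed of spoon below 0.02 m/s); the robot touches nothing.
It fails at once if the lever of the press without the spoon is pushed down (angle between knob_q's own z axis and vertical above 1.2 rad).
It also fails if it takes over 29 s, if anything falls off the work surface, if the arm or the gripper's body presses on something with over 40 N, if the wrist force passes 120 N, or if a joint passes its speed limit or range.

ROBOT

A 7-joint arm with a two-finger parallel gripper is mounted at the origin on the work surface. World frame = base frame: x ahead of the robot, y to its left, z up, the work surface at z = 0. Lengths are in m, angles in rad, forces in N, time in s.
With the tool pointing down it reaches from about 0.425 to 0.825 m from the base axis. Payload 3.6 kg.
Tool frame: the origin (TCP) lies on the centre line of the jaws, within the pads' length; the fingertips stand ctrl.tip_reach ahead of it and the grasp point (between the pads) is the TCP (ctrl.tip_reach is the distance from the TCP to the fingertips, in m); y points along the fingers, z is the direction in which the jaws open and shut, and the axes are right-handed (so a half turn about y gives the same grasp; the last joint's range is limited). The gripper opens to 85 mm and grips with 20 to 120 N. Pads are 22 mm wide; open, the fingers measure 114 mm over their backs; the gripper's body (76 mm by 85 mm) begins 54 mm behind the grasp point. The pads swing forward as they close: fully open they stand 13 mm farther back than shut.
Start: joints at [-0.026, 0.615, -0.013, 1.423, 0.008, 1.103, -0.04], TCP at [0.65, 0, 0.25] pointing down, gripper open.
Joint ranges: [-3.12, 3.12], [-0.3, 2.06], [-1.34, 1.32], [0.26, 2.42], [-1.36, 4.5], [0.01, 1.98], [-2.84, 2.84]. Speed limits (rad/s): [2.79, 2.79, 3.14, 3.14, 3.14, 3.14, 3.14].

INTERFACE

Orientations are given as a unit quaternion [x, y, z, w].
In Python, from workcell import status, optics, workorder, spotter, ctrl gives the robot as it stands.
- The arm moves only by the shell command python3 -m inch 'ROWS' [FORCE]. ROWS is JSON, a list of rows, each a list of 5 numbers: the shift along the tool's x, y, z in m, then the turn about the tool's y in rad, then the gripper command: -1 is fully open, 1 is shut, values between are in proportion. In form: [[dx, dy, dz, turn, grip], ...]. A call has 1 to 5 rows; each row shifts and turns the commanded pose from where the row before left it, along the tool's axes as they then stand; what a row does not reach is not made up. A row lasts 1/10 s, in which the tool goes at most 50 mm and 8.59 degrees, less where a joint would pass 70% of its speed; a pose out of reach is approached as far as the arm can. A call is refused whole if a number of a shift passes 0.05 or a number of a turn 0.15, either way. A call with a gripper value outside its range is refused whole. The fingers move at their own pace and stop on an object; FORCE is the grip in N (left out, the last holds). Time passes only in rows, so rows that do not move let the fingers close. It gives the time, the measured TCP pose, the force and the opening at its end, in the units of the state.
- status.get_obs(): the state, without advancing time (a new reading comes with each control period).
- optics.capture(name): name is "scene" or "side" or "wrist"; returns the picture (400x640x3 uint8, red, green, blue); there is no depth.
- optics.camera_model(name): a dict with "fx", "fy", "cx", "cy" (pixels), "camera_from_world" (4x4, takes a point from world to camera coordinates); the wrist camera has in their place "tool_from_camera" (4x4, takes a point from camera to tool coordinates, whose origin is the TCP and whose axes are the tool frame's). Camera axes: x right, y up, looking along -z (the intrinsics and any distortion apply to the point x, -y, -z); pixel columns grow to the right and rows downward; lengths in m; the calibration is good to about 2 mm. The wrist camera is an equidistant fisheye: a pixel r from the principal point sees the ray r / f radians off the axis. A picture is of the moment at which its call begins: read the wrist's pose just before it. camera_model takes no time and is no camera call.
- workorder.job_done(): hands the job in, once; it reports no verdict.
Trained networks look in the newest picture that a camera, given by its name, has taken for a name from the list of things; names that differ only in an ending like _2 or _b are one class to them, and where a whole thing is asked for, a point or a joint stands for the part that bears it (a point fixed in the world has none). Each returns a list of dicts, best first, with "p" (0 to 1); they miss things now and then, are a little off and sometimes report something else, mostly with a low value. They report only what shows in the picture. A call takes as long as a camera call.
- spotter.recognise(label, camera): "bbox" ([centre column, centre row, width, height] in pixels, round what is visible of it).
- spotter.pinpoint(label, camera): "point" ([row, column] in pixels: a listed point, or the origin of a listed thing).
The state is a dict: "t": time; "q": joint angles; "qvel": joint speeds; "joint_efforts": joint torques, N m; "tool_pos": TCP position; "tcp_rot": TCP orientation; "ft_force": force on the tool from outside, world axes, zero at the start; "ft_torque": the same for the moment, N m; "width": finger opening in m.
Only numpy, scipy, OpenCV 4.12 (cv2) and the standard library are available. Lean on these libraries where they do the work, as an engineer would, in place of code of your own. Each camera call takes 0.05 s, during which the arm holds its last target.

## Working session

There is one attempt and no reset: what is moved stays moved. The work goes in short steps, Python scripts to look and compute and a shell command to move; the robot and the scene stay as the last step left them, time stands still between calls to the robot, and variables do not carry over. Pictures are saved under pics/ and viewed, and the job is handed in when it is done.

```bash
mkdir -p pics; ls
cat > h.py <<'E'
import numpy as np, cv2
from workcell import status, optics, workorder, spotter, ctrl
E
python3 - <<'E'
from h import *
o=status.get_obs(); print(o, ctrl.tip_reach)
for n in ("scene","side"):
    im=optics.capture(n); cv2.imwrite(f"pics/{n}0.png",im[:,:,::-1])
    m=optics.camera_model(n); print(n,m)
    for l in ("knob_p","spoon"):
        print(l,spotter.pinpoint(l,n)[:4]); print(spotter.recognise(l,n)[:4])
im=optics.capture("wrist"); cv2.imwrite("pics/wrist0.png",im[:,:,::-1]); print(optics.camera_model("wrist"))
E
```

```text
pics
{'t': 0.0, 'q': array([-0.02647263,  0.61591094, -0.01262301,  1.42489899,  0.00812787,
        1.10340682, -0.04037139]), 'qvel': array([ 2.17816412e-04,  1.87592730e-04,  9.97925945e-05, -4.15492059e-04,
       -4.04627097e-04,  1.17041986e-03,  3.32901107e-04]), 'joint_efforts': array([ 1.38264377e-04, -4.69217670e+01,  2.59523503e-01, -1.71036780e+01,
        1.00907375e-02,  9.80606623e-03,  4.10031795e-07]), 'tool_pos': array([ 6.49282825e-01, -1.15217140e-05,  2.49143421e-01]), 'tcp_rot': array([ 0.50067884, -0.50060672,  0.49934956, -0.49936323]), 'ft_force': array([ 0.15176112, -0.15824196, -0.09634267]), 'ft_torque': array([-0.01288374, -0.02658483, -0.02297466]), 'width': 0.08545070011719037} 0.019
scene {'fx': 379.5355234961529, 'fy': 379.5355234961529, 'cx': 316.2148631199811, 'cy': 201.1623851555651, 'camera_from_world': array([[-0.35738126,  0.93385231, -0.01408906,  0.27379431],
       [-0.61843072, -0.22531256,  0.75284639,  0.17111669],
       [ 0.6998729 ,  0.2777663 ,  0.65804545, -1.20625812],
       [ 0.        ,  0.        ,  0.        ,  1.        ]])}
kn
[... 742 characters left out ...]
56}, {'point': [160.6, 242.3], 'p': 0.47}]
[{'bbox': [398.3, 236.7, 24.2, 12.5], 'p': 0.61}, {'bbox': [257.6, 163.7, 35.0, 19.7], 'p': 0.5}]
spoon [{'point': [202.8, 285.4], 'p': 0.63}]
[{'bbox': [292.0, 197.8, 77.8, 37.6], 'p': 0.68}]
{'fx': 309.70691628693146, 'fy': 309.70691628693146, 'cx': 317.1261606665294, 'cy': 207.7167253535984, 'tool_from_camera': array([[ 3.19556274e-06, -9.59230795e-01, -2.82623922e-01,
        -7.21034477e-02],
       [ 6.36859688e-04,  2.82623867e-01, -9.59230600e-01,
        -1.23989368e-01],
       [ 9.99999797e-01, -1.76926501e-04,  6.11798567e-04,
        -6.08980613e-04],
       [ 0.00000000e+00,  0.00000000e+00,  0.00000000e+00,
         1.00000000e+00]])}
```

View pics/scene0.png

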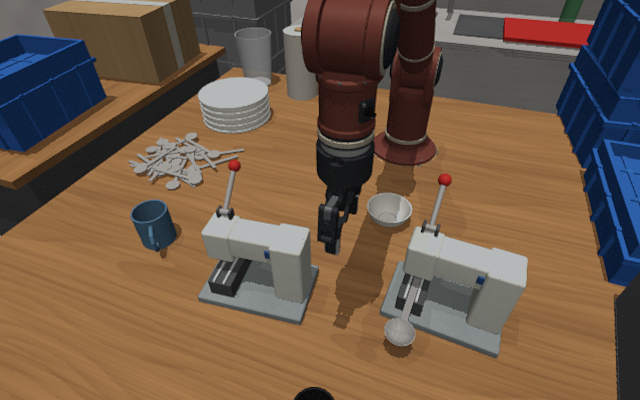

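View pics/side0.png

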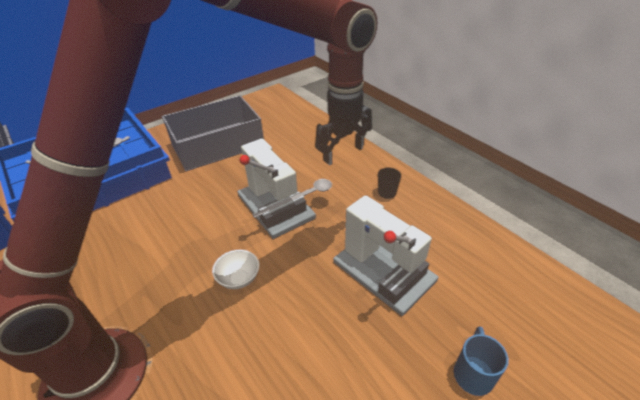

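View pics/wrist0.png

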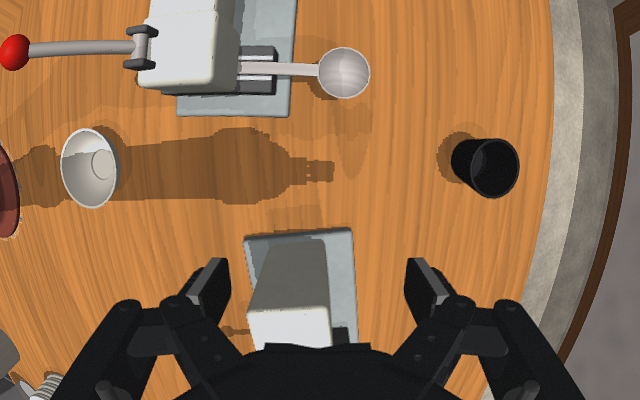

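```bash
cat >> h.py <<'E'
M={n:optics.camera_model(n) for n in ("scene","side")}
def ray(n,r,c):
    m=M[n];T=m["camera_from_world"];d=np.array([(c-m["cx"])/m["fx"],-(r-m["cy"])/m["fy"],-1.])
    R=T[:3,:3]; d=R.T@d; return -R.T@T[:3,3], d/np.linalg.norm(d)
def atz(n,r,c,z):
    o,d=ray(n,r,c); return o+d*(z-o[2])/d[2]
def tri(a,b):
    (o1,d1),(o2,d2)=ray(*a),ray(*b)
    s=np.linalg.lstsq(np.c_[d1,-d2],o2-o1,rcond=None)[0]
    p,q=o1+s[0]*d1,o2+s[1]*d2; return (p+q)/2,np.linalg.norm(p-q)
def proj(n,p):
    m=M[n];T=m["camera_from_world"];x=T[:3,:3]@np.array(p)+T[:3,3]
    return m["cy"]-m["fy"]*x[1]/-x[2], m["cx"]+m["fx"]*x[0]/-x[2]
E
python3 - <<'E'
from h import *
S=[(180.5,445.9),(163.8,231.4)]; D=[(237,392.4),(160.6,242.3)]
for s in S:
  for d in D: print(s,d,tri(("scene",*s),("side",*d)))
print(tri(("scene",281.6,414.4),("side",202.8,285.4)), atz("scene",281.6,414.4,.06),atz("side",202.8,285.4,.06))
E
```

```text
(180.5, 445.9) (237, 392.4) (array([ 0.57235276, -0.03481966,  0.22486203]), np.float64(0.37613956927549513))
(180.5, 445.9) (160.6, 242.3) (array([0.4569725 , 0.13730781, 0.23834395]), np.float64(0.0021317444536027258))
(163.8, 231.4) (237, 392.4) (array([ 0.55151563, -0.25438224,  0.24475362]), np.float64(0.002410692912677973))
(163.8, 231.4) (160.6, 242.3) (array([ 0.48575789, -0.1359536 ,  0.3323358 ]), np.float64(0.2935496523313358))
(array([0.55317528, 0.12671702, 0.05457466]), np.float64(0.0003557231937753221)) [0.55769661 0.12650741 0.06      ] [0.55020266 0.12177548 0.06      ]
```

The spoon lies in the press at y > 0, on the right in the scene view, with its knob at about (180,446). The empty press's knob is at about (164,231). I'll check the red blobs and the lever direction against the given geometry.

Run:
```python
from h import *
from scipy.spatial.transform import Rotation as R
def blobs(n):
    im=cv2.imread(f"pics/{n}0.png").astype(int); b,g,r=im[...,0],im[...,1],im[...,2]
    m=((r>140)&(g<70)&(b<70)).astype(np.uint8)
    k,_,st,ce=cv2.connectedComponentsWithStats(m)
    return [(ce[i][1],ce[i][0],st[i][4]) for i in range(1,k) if 20<st[i][4]<400]
a,b=blobs("scene"),blobs("side"); print(a,b)
for s in a:
  for d in b:
    p,e=tri(("scene",*s[:2]),("side",*d[:2]))
    if e<.02: print(p,e,"angle",np.degrees(np.arccos(np.clip((p[2]-.182)/.09,-1,1))))
print("bowl",atz("scene",333,400,.07),atz("side",185.5,323,.07))
print("hinge", atz("scene",230,430,.182))
print(R.from_quat(status.get_obs()['tcp_rot']).as_matrix().round(3))
```

```text
[(np.float64(163.3030303030303), np.float64(233.3030303030303), np.int32(66)), (np.float64(177.55263157894737), np.float64(445.39473684210526), np.int32(76))] [(np.float64(159.3125), np.float64(243.96875), np.int32(32)), (np.float64(237.23809523809524), np.float64(389.07142857142856), np.int32(42))]
[ 0.54742258 -0.25145655  0.24413439] 0.0002523121620534567 angle 46.33963336114967
[0.45899918 0.13396434 0.24440436] 0.005582099551858212 angle 46.101590728629645
bowl [0.68190329 0.12224756 0.07      ] [0.66684187 0.10496818 0.07      ]
hinge [0.53365419 0.13100347 0.182     ]
[[ 0. -0.  1.]
 [-1.  0.  0.]
 [-0. -1. -0.]]
```

```bash
python3 -m inch '[[0,-0.03,0,0,1],[0,-0.02,0,0,1],[-0.025,0,-0.035,0,1],[-0.025,0,-0.035,0,1],[-0.025,0,-0.035,0,1]]' 40; python3 -m inch '[[-0.025,0,-0.035,0,1],[-0.025,0,-0.035,0,1],[-0.01,0,-0.02,0,1],[0,0,0,0,1],[0,0,0,0,1]]'
python3 - <<'E'
from h import *
o=status.get_obs(); print(o['tool_pos'],o['width'],o['ft_force'])
from scipy.spatial.transform import Rotation as R
print(R.from_quat(o['tcp_rot']).as_matrix().round(2))
for n in ("scene","side","wrist"):
    im=optics.capture(n); cv2.imwrite(f"pics/{n}1.png",im[:,:,::-1])
E
```

```text
t: 1.05
tool_pos: [0.5438, 0.0758, 0.3005]
tcp_rot: [0.5, -0.5, 0.5, -0.5]
ft_force: [-0.2, 1.1, -0.4]
width: 0.0121
t: 1.55
tool_pos: [0.4554, 0.1349, 0.3008]
tcp_rot: [-0.5, 0.499, -0.5, 0.5]
ft_force: [0.4, 0.0, -0.0]
width: -0.0004
[0.45538693 0.13488601 0.30080025] -0.0004156558314035904 [ 0.41441908  0.03847292 -0.03367792]
[[ 0.  0.  1.]
 [-1. -0.  0.]
 [ 0. -1.  0.]]
```

View pics/scene1.png

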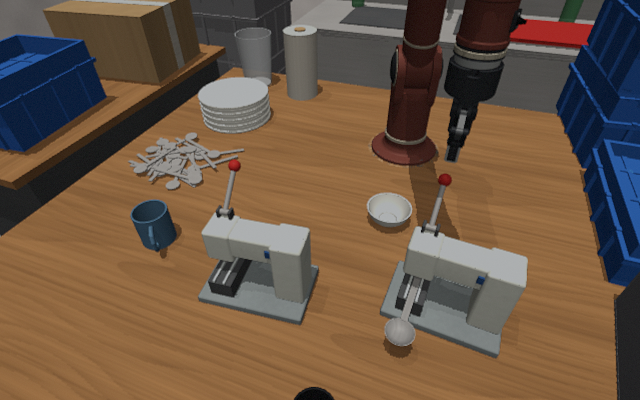

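View pics/wrist1.png

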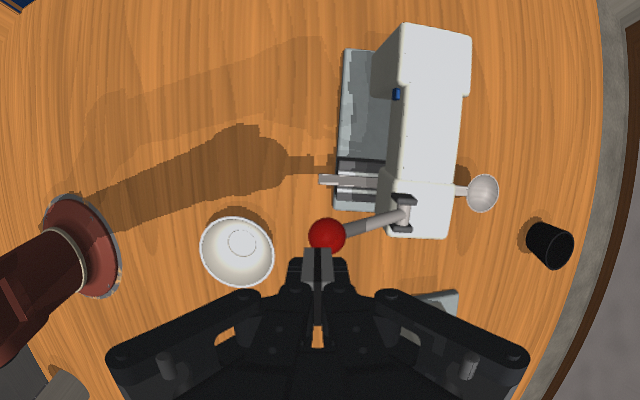

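View pics/side1.png

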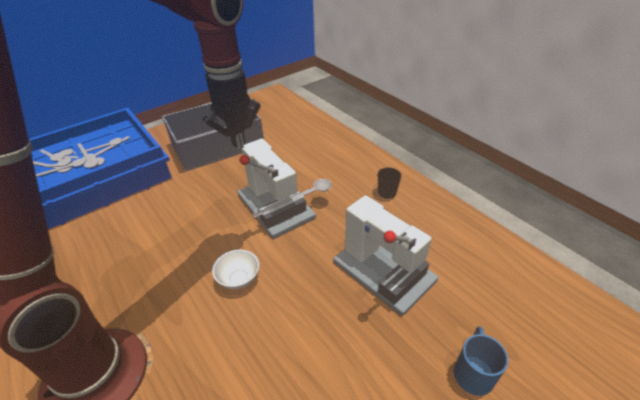

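Scene view: the fingertip (452,158) is above the knob (445,180). In the wrist view the knob is at (326,236) and the hinge near (403,212). I'll use the wrist rays to refine both.

Run:
```python
from h import *
from scipy.spatial.transform import Rotation as R
o=status.get_obs(); m=optics.camera_model("wrist"); T=m["tool_from_camera"]
Rw=R.from_quat(o['tcp_rot']).as_matrix()
def wr(r,c):
    u,v=c-m["cx"],r-m["cy"]; rr=np.hypot(u,v); th=rr/m["fx"]
    d=np.array([np.sin(th)*u/rr,-np.sin(th)*v/rr,-np.cos(th)])
    return Rw@T[:3,3]+o['tool_pos'], Rw@T[:3,:3]@d
def z(r,c,h): O,d=wr(r,c); return O+d*(h-O[2])/d[2]
print("pin",spotter.pinpoint("knob_p","wrist"))
print("knob",[z(236,326,h).round(4) for h in (.235,.24,.245)]); print("hinge",z(213,404,.182)); print("bowl",z(192,483,.07))
L=[ray("scene",180,445.3),ray("side",159.8,243.8),wr(236,326)]
A=sum(np.eye(3)-np.outer(d,d) for O,d in L); b=sum((np.eye(3)-np.outer(d,d))@O for O,d in L)
p=np.linalg.solve(A,b); print(p,[np.linalg.norm((np.eye(3)-np.outer(d,d))@(p-O)) for O,d in L])
```

```text
pin [{'point': [235.4, 326.8], 'p': 0.65}]
knob [array([0.4613, 0.1309, 0.235 ]), array([0.4612, 0.1329, 0.24  ]), array([0.461 , 0.1349, 0.245 ])]
hinge [0.52865554 0.12984557 0.182     ]
bowl [0.67132806 0.12241614 0.07      ]
[0.46043679 0.13472258 0.24149062] [np.float64(0.0021729320527273392), np.float64(0.0015405115053434238), np.float64(0.0013288186196093292)]
```

```bash
python3 -m inch '[[0,0.015,0,0,1],[0,0.01,0,0,1],[0,0.01,-0.002,0,1],[0,0.01,-0.003,0,1],[0,0.01,-0.003,0,1]]'; python3 -m inch '[[0,0.01,-0.003,0,1],[0,0.01,-0.002,0,1],[0,0.01,-0.002,0,1],[0,0.007,0,0,1],[0,0.007,0,0,1]]'
python3 - <<'E'
from h import *
for n in ("scene","wrist"):
    im=optics.capture(n); cv2.imwrite(f"pics/{n}2.png",im[:,:,::-1])
E
```

```text
t: 2.25
tool_pos: [0.4354, 0.1356, 0.2432]
tcp_rot: [0.508, -0.506, 0.493, -0.493]
ft_force: [-21.9, 2.4, 11.8]
width: 0.0003
t: 2.75
tool_pos: [0.4408, 0.1348, 0.2009]
tcp_rot: [0.5, -0.5, 0.5, -0.5]
ft_force: [-1.2, -0.3, 1.2]
width: -0.0003
```

View pics/scene2.png

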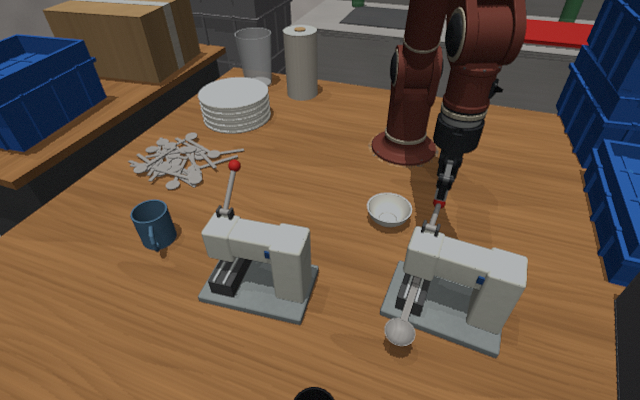

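View pics/wrist2.png

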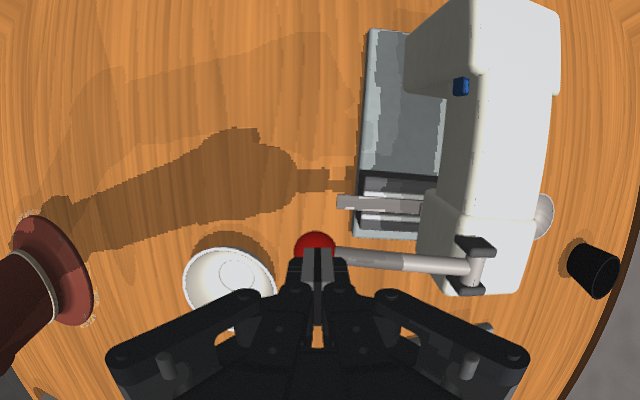

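The knob is still under the fingertips. The wrist view shows it at (316,245), with the lever nearly level. Next I'll push the last few mm to the stop.

```bash
python3 -m inch '[[0,0.004,0,0,1],[0,0.002,0,0,1],[0,0,0,0,1]]'; python3 -m inch '[[0,0.002,0,0,1],[0,0,0,0,1]]'
```

```text
t: 3.15
tool_pos: [0.4412, 0.1349, 0.1969]
tcp_rot: [0.499, -0.5, 0.501, -0.501]
ft_force: [-1.6, -0.4, 9.2]
width: -0.0002
t: 3.35
tool_pos: [0.4413, 0.135, 0.1964]
tcp_rot: [-0.499, 0.499, -0.501, 0.501]
ft_force: [-5.2, -1.4, 20.4]
width: -0.0001
```

The TCP stalled at z = 0.1965 with force rising to 20 N. The stop should put it at 0.197, so this is the stop. I'll retract straight up and check.

```bash
python3 -m inch '[[0,-0.01,0,0,1],[0,-0.03,0,0,1],[0,-0.04,0,0,1],[0,-0.04,0,0,1],[0,0,0,0,1]]'; python3 -m inch '[[0,0,0,0,1],[0,0,0,0,1],[0,0,0,0,1]]'
python3 - <<'E'
from h import *
for n in ("scene","side"):
    im=optics.capture(n); cv2.imwrite(f"pics/{n}3.png",im[:,:,::-1])
    print(n,spotter.pinpoint("knob_p",n),spotter.pinpoint("spoon",n))
    print("expected down/up knob",proj(n,(.439,.135,.166)))
    a=cv2.imread(f"pics/{n}0.png");b=cv2.imread(f"pics/{n}3.png")
    c=np.vstack([x[120:380,180:560] for x in (a,b)]); cv2.imwrite(f"pics/{n}cmp.png",c)
print(status.get_obs()['ft_force'])
E
```

```text
t: 3.85
tool_pos: [0.4433, 0.1361, 0.3188]
tcp_rot: [-0.496, 0.498, -0.502, 0.504]
ft_force: [0.6, 1.4, 0.8]
width: -0.0002
t: 4.15
tool_pos: [0.4393, 0.1347, 0.312]
tcp_rot: [0.501, -0.5, 0.499, -0.499]
ft_force: [0.1, -0.4, -0.6]
width: -0.0001
scene [{'point': [203.3, 436.8], 'p': 0.76}, {'point': [165.8, 232.2], 'p': 0.68}] [{'point': [279.3, 416.4], 'p': 0.57}]
expected down/up knob (np.float64(204.09819505450267), np.float64(437.6186253170535))
side [{'point': [183.1, 242.5], 'p': 0.7}, {'point': [236.8, 390.0], 'p': 0.61}] [{'point': [202.8, 286.6], 'p': 0.94}]
expected down/up knob (np.float64(187.6037035322194), np.float64(240.6163993895815))
[ 0.42236491  0.7264527  -0.36543524]
```

View pics/scenecmp.png

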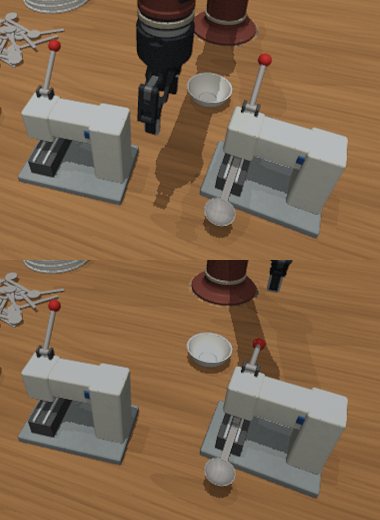

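View pics/sidecmp.png

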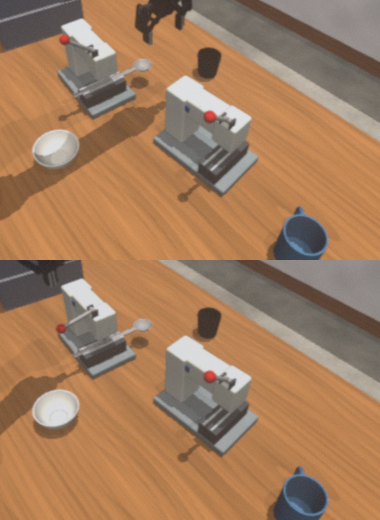

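In both views the spoon-side knob is now down, at scene (437,203) and side (241,188), as predicted for the 100° stop. The other knob and the spoon bowl haven't moved, and the gripper is clear. I'm handing in.

```bash
python3 -c "
from h import *
print(workorder.job_done()); print(status.get_obs()['t'])"
```

```text
the job is handed in; nothing more can be done
None
the job is handed in; nothing more can be done
```

I pushed the lever of the press holding the spoon (the one at y ≈ +0.13) fully down with the shut fingertips. I then backed off about 115 mm straight up and handed the job in about 4.3 s into the run.

**Lever:** the downward push stalled at TCP z = 0.1965 m, against 0.197 m expected at the stop, with the wrist force rising to 20 N. After retracting, the knob showed at scene pixel (437, 203) and side pixel (241, 188). The prediction for the 100° stop was (438, 204) and (241, 188).

**Other press and spoon:** the empty press's knob had not moved. The spoon bowl stayed within about 1 pixel in the scene view. The network's spoon origin shifted about 3 pixels in the scene view and 1 in the side view, which is within its usual noise.

**Robot:** the gripper is clear of everything, and the wrist force was about zero before hand-in.

**Disagreements:**
- At first contact the wrist force briefly reached about 22 N sideways, with a small tool tilt that settled by itself. This is well under the limits.
- In the side view the knob-finding network read row 183, about 5 pixels off my own reading of the picture. I trusted the picture, the scene view and the contact at the stop instead.

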